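Weigh down glued frames with the pressing plate on its guide rod

TASK

Two clear acrylic frames lie freshly glued in the dark fixture with the tall steel rod. Take the pressing plate with the blue grip, the one whose hole is big enough for the rod, and lower it square over the rod under control, not dropping it, until it lies flat on the frames, in line with them and with its grip over the frames. Leave the plate with the small hole and the yellow grip where it is.

Things in the scene. Friction and masses are not known exactly. Their poses are not given: they have to be found in the camera images.
- press_plate_grip (a point): Centre of the blue grip, a plastic block 26 x 26 mm, 52 mm tall, upright on the right plate and square to it. Plate: loose, aluminium, 60 (x) x 210 (y) x 10 mm, 0.3 to 0.5 kg, its balance point within 20 mm of the grip; it starts flat on the table. This point is 36 mm above its underside, 26 mm above its upper face. Axes are the plate's: y along its length, z up.
- press_plate_hole (a point): Centre of the right plate's round through hole, 34 mm across, half-way through the thickness (5 mm above the underside); it lies 100 mm along the plate's +y from the grip. Same axes.
- rod_top (a point): Tip of the fixed upright steel rod, 150 mm above the table, 16 mm across, its last 18 mm tapering to 6 mm. It comes up through two stacked frames (62 x 200 mm, fixed) on a base 95 x 240 mm; the frames' top, on which the plate lies at the end, is 123 mm below this point. Axes are the fixture's: y along the frames, z up; at the end the plate's y is along this y, its grip to -y of the rod.
- spare_plate_grip (a point): Centre of the yellow grip of the other plate: same size and shape, but its hole is only 10 mm and does not go over the rod. Loose; to be left alone. The two plates may lie in either of two places.

How it is judged:
On the way:
1. the plate is on the rod, square, still held well above the frames (horizontal distance between press_plate_hole and rod_top below 0.014 m and z of press_plate_hole in the frame of rod_top between -0.105 and -0.005 m and angle between press_plate_hole's own z axis and vertical below 0.21 rad), for 0.2 s.
At the end, for the whole second after the job is handed in: The blue-gripped plate lies flat (within 3 degrees) on the frames, not more than 5 mm above them, with the rod through its hole (centres within 14 mm), in line with the frames within 12 degrees and its grip over the frames (horizontal distance between press_plate_hole and rod_top below 0.014 m and z of press_plate_hole in the frame of rod_top below -0.113 m and angle between press_plate_hole's own z axis and vertical below 0.05 rad and angle between the y axis of press_plate_hole and the y axis of rod_top, either way round below 0.21 rad and y of press_plate_grip in the frame of rod_top below -0.08 m); the robot touches nothing.
It fails at once if the plate with the yellow grip is moved more than 30 mm (distance of spare_plate_grip from where it was at the start of the episode above 0.03 m).
It also fails if it takes over 37 s, if anything falls off the work surface, if the arm or the gripper's body presses on something with over 40 N, if the wrist force passes 120 N, or if a joint passes its speed limit or range.

ROBOT

A 6-joint arm with a two-finger parallel gripper is mounted at the origin on a cart in front of the work surface, level with it; the furniture and walls round the work are solid. World frame = base frame: x ahead of the robot, y to its left, z up, the work surface at z = 0. Lengths are in m, angles in rad, forces in N, time in s.
With the tool pointing down it reaches from about 0.15 to 0.775 m from the base axis. Payload 6.1 kg.
Tool frame: the origin (TCP) lies on the centre line of the jaws, within the pads' length; the fingertips stand 11 mm ahead of it and the grasp point (between the pads) lies 8 mm behind it (ctrl.tcp_to_tips is the distance from the TCP to the fingertips, in m); x points along the fingers, y is the direction in which the jaws open and shut, and the axes are right-handed (so a half turn about x gives the same grasp; the last joint's range is limited). The gripper opens to 85 mm and grips with 20 to 120 N. Pads are 22 mm wide; open, the fingers measure 114 mm over their backs; the gripper's body (76 mm by 85 mm) begins 54 mm behind the grasp point. The pads swing forward as they close: fully open they stand 13 mm farther back than shut.
Start: joints at [-1.27, 0.126, -0.04, 1.405, 0, 1.571], TCP at [0.156, -0.501, 0.205] pointing down, gripper open.
Joint ranges: [-2.72, 2.72], [-0.95, 1.95], [-1.27, 1.35], [-1.78, 2.02], [-1.46, 1.47], [-3.14, 3.14]. Speed limits (rad/s): [2.39, 2.39, 3.01, 3.14, 3.14, 3.14].

INTERFACE

Orientations are given as [roll, pitch, yaw] about the fixed x, y, z axes, in that order (R = Rz(yaw) Ry(pitch) Rx(roll)).
In Python, from workcell import ctrl gives the robot as it stands.
- The arm moves only by the tool carry_out, never from a script. Its argument "motion" is a list that holds one entry, the list of rows, each a list of 7 numbers: the turn, a rotation vector about the world's x, y, z in degrees, then the shift along the world's x, y, z in cm, then the closure, from 0 (fully open) to 1 (shut). A call has 1 to 10 rows; each row shifts and turns the commanded pose from where the row before left it; what a row does not reach is not made up. A row lasts 1/8 s, in which the tool goes at most 62.5 mm and 10.7 degrees, less where a joint would pass 70% of its speed; a pose out of reach is approached as far as the arm can. A call with a gripper value outside its range is refused whole. The fingers move at their own pace and stop on an object; "squeeze" is the grip in N (left out, the last holds). Time passes only in rows, so rows that do not move let the fingers close. It gives the time, the measured TCP pose, the force and the opening at its end, in the units of the state.
- ctrl.sense(): the state, without advancing time (a new reading comes with each control period).
- ctrl.grab_frame(name): name is "scene" or "top"; returns the picture (420x560x3 uint8, red, green, blue); there is no depth.
- ctrl.camera_info(name): a dict with "intrinsics" (3x3 intrinsics, pixels), "dist" ([k1, k2, p1, p2, k3] as OpenCV has them; the pictures are not rectified), "rvec" (rotation vector, rad) and "tvec" (3), from world to camera coordinates, as OpenCV has them. Camera axes: x right, y down, z forward; pixel columns grow to the right and rows downward; lengths in m; the calibration is good to about 2 mm. A picture is of the moment at which its call begins. camera_info takes no time and is no camera call.
- ctrl.sign_off(): hands the job in, once; it reports no verdict.
The state is a dict: "time": time; "qpos": joint angles; "joint_velocities": joint speeds; "joint_efforts": joint torques, N m; "tool_pos": TCP position; "ee_rot": TCP orientation; "ft_force": force on the tool from outside, world axes, zero at the start; "ft_torque": the same for the moment, N m; "grip_width": finger opening in m.
Only numpy, scipy, OpenCV 4.12 (cv2) and the standard library are available. Lean on these libraries where they do the work, as an engineer would, in place of code of your own. Each camera call takes 0.05 s, during which the arm holds its last target.

## Working session

There is one attempt and no reset: what is moved stays moved. The work goes in short steps, Python scripts to look and compute and a tool call to move; the robot and the scene stay as the last step left them, time stands still between calls to the robot, and variables do not carry over. Pictures are saved under pics/ and viewed, and the job is handed in when it is done.

Besides the shell and the picture viewer there is one more tool, called after ">>>" by a JSON object that holds its "op" and its "data". carry_out: Moves the arm, as the interface text tells. Its arguments: {"type":"object","properties":{"motion":{"type":"array","items":{"type":"array","items":{"type":"array","items":{"type":"number"}}}},"squeeze":{"type":"number"}},"required":["motion"]}

```bash
mkdir -p pics
python3 - <<'E'
from workcell import ctrl
import cv2
s=ctrl.sense();print(s)
for n in("scene","top"):
    im=ctrl.grab_frame(n);cv2.imwrite(f"pics/{n}0.png",im[:,:,::-1]);print(ctrl.camera_info(n))
E
```

```text
{'time': 0.0, 'qpos': array([-1.26998866e+00,  1.26374493e-01, -4.06478285e-02,  1.40538188e+00,
       -5.39877124e-07,  1.57077844e+00]), 'joint_velocities': array([-5.07837509e-04,  2.45333389e-03, -1.25985747e-03, -8.71147092e-04,
        5.61594515e-04,  3.46663838e-06]), 'joint_efforts': array([ 3.90796242e-05, -4.35912681e+01,  3.52924776e+01,  1.73813920e-02,
        4.68775602e-05, -3.91627253e-06]), 'tool_pos': array([ 0.15541642, -0.50098604,  0.20391316]), 'ee_rot': array([-1.57047844,  1.56918845,  1.87193977]), 'ft_force': array([-0.93625837,  0.43000175,  0.0704075 ]), 'ft_torque': array([ 0.01228974, -0.01032117, -0.00527291]), 'grip_width': 0.08533353076529562}
{'intrinsics': array([[493.97604116,   0.        , 281.34871307],
       [  0.        , 493.97604116, 212.33687502],
       [  0.        ,   0.        ,   1.        ]]), 'dist': array([-0.12013351,  0.        ,  0.        ,  0.        ,  0.        ]), 'rvec': array([ 0.85844494, -2.25633524,  1.31898569]), 'tvec': array([0.36649339, 0.26845871, 0.68931282])}
{'intrinsics': array([[394.31206317,   0.        , 276.96013878],
       [  0.        , 394.31206317, 205.36710035],
       [  0.        ,   0.        ,   1.        ]]), 'dist': array([-0.08476504,  0.        ,  0.        ,  0.        ,  0.        ]), 'rvec': array([ 2.20702109, -1.96172792,  0.2369897 ]), 'tvec': array([-0.07656138,  0.54130362,  0.85385375])}
```

View pics/scene0.png

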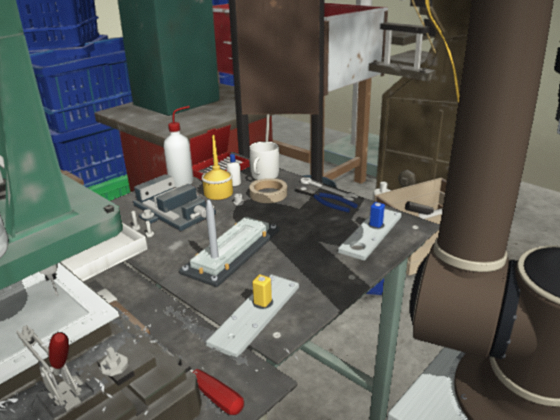

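View pics/top0.png

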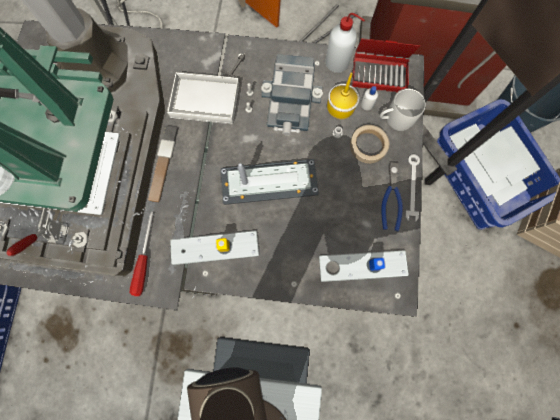

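The top view shows the blue grip at about (377,264), its hole at (333,267), and the rod at about (243,172). The yellow grip is at (222,244). I'll zoom in to measure.

Run:
```python
import cv2,numpy as np
t=cv2.imread("pics/top0.png");s=cv2.imread("pics/scene0.png")
a=cv2.resize(t[235:295,310:420],None,fx=7,fy=7,interpolation=cv2.INTER_CUBIC)
b=cv2.resize(t[150:210,210:325],None,fx=6.9,fy=6.9,interpolation=cv2.INTER_CUBIC)
c=cv2.resize(s[185:295,170:290],None,fx=5,fy=5,interpolation=cv2.INTER_CUBIC)
d=cv2.resize(s[190:270,330:430],None,fx=7,fy=7,interpolation=cv2.INTER_CUBIC)
for n,i in zip("abcd",(a,b,c,d)):cv2.imwrite(f"pics/z_{n}.png",i[:600,:800])
```

```text
(no output)
```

View pics/z_a.png

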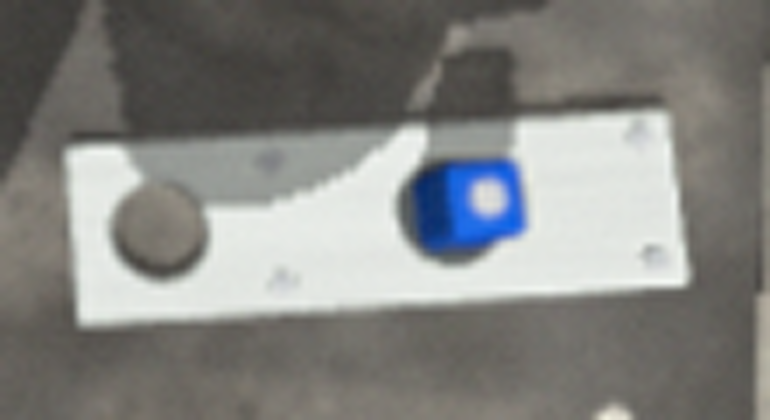

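View pics/z_b.png

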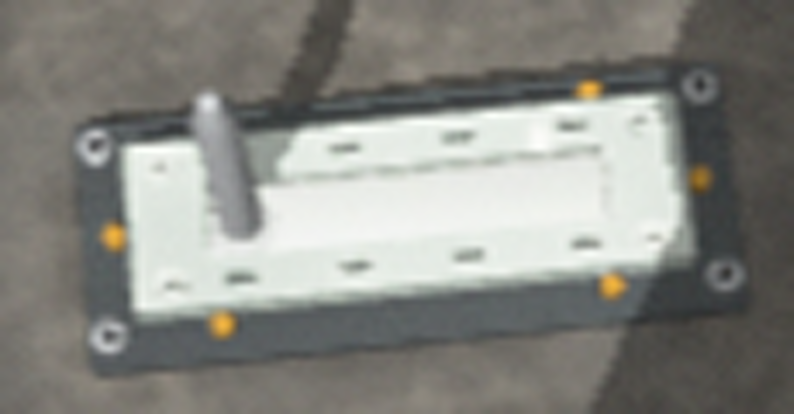

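View pics/z_c.png

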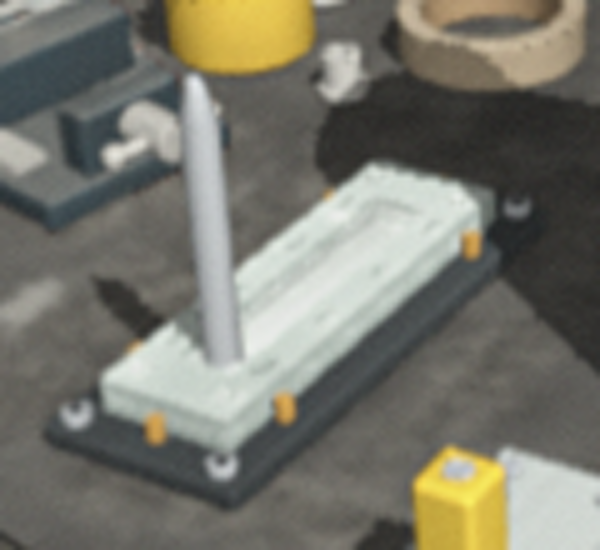

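View pics/z_d.png

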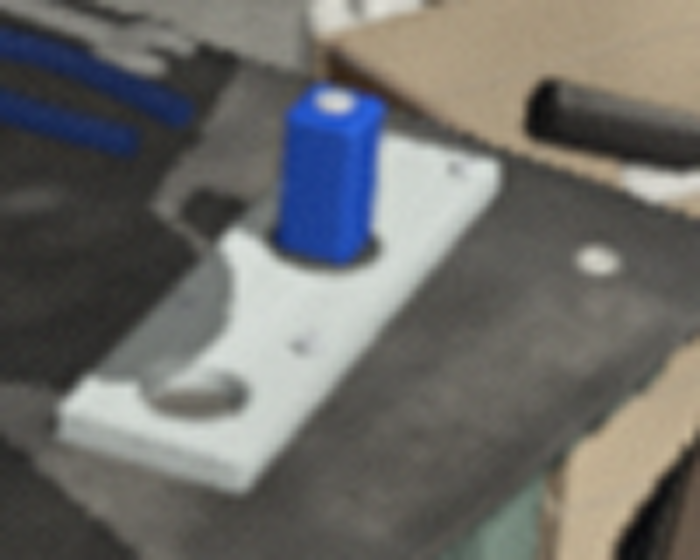

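```bash
cat > h.py <<'E'
import cv2,numpy as np
from workcell import ctrl
def cam(n):
    c=ctrl.camera_info(n);R=cv2.Rodrigues(c["rvec"])[0];return c["intrinsics"],c["dist"],R,c["tvec"]
def ray(n,uv):
    K,d,R,t=cam(n);p=cv2.undistortPoints(np.array([[uv]],float),K,d)[0,0]
    return -R.T@t,R.T@np.array([p[0],p[1],1])
def at(n,uv,z):
    o,v=ray(n,uv);return o+v*(z-o[2])/v[2]
def tri(a,b):
    (o1,d1),(o2,d2)=ray("top",a),ray("scene",b)
    d1/=np.linalg.norm(d1);d2/=np.linalg.norm(d2)
    s=np.linalg.lstsq(np.c_[d1,-d2],o2-o1,rcond=None)[0]
    p,q=o1+s[0]*d1,o2+s[1]*d2;return (p+q)/2,np.linalg.norm(p-q)
def crop(uv,off,s): return ((uv[0]+.5)/s+off[0]-.5,(uv[1]+.5)/s+off[1]-.5)
E
python3 - <<'E'
from h import *
np.set_printoptions(precision=4,suppress=True)
A=lambda u:crop(u,(310,235),7);B=lambda u:crop(u,(210,150),6.9);C=lambda u:crop(u,(170,185),5);D=lambda u:crop(u,(330,190),7)
P=np.array([at("top",A(u),.01) for u in[(66,148),(667,108),(690,285),(78,325)]])
print(P,P.mean(0)); e=P[0]+P[3]-P[1]-P[2];yaw=np.arctan2(-e[0],e[1]);print("plate yaw deg",np.degrees(yaw),np.linalg.norm(e)/2)
print("hole",at("top",A((160,228)),.01),at("scene",D((197,395)),.01))
print("grip",at("top",A((489,199)),.062),at("scene",D((336,101)),.062),tri(A((489,199)),D((336,101))))
F=np.array([at("top",B(u),.027) for u in[(122,148),(680,95),(695,258),(133,318)]])
e=F[0]+F[3]-F[1]-F[2];print("frames",F,"yaw",np.degrees(np.arctan2(-e[0],e[1])),np.linalg.norm(e)/2,F.mean(0))
S=np.array([at("top",B(u),.012) for u in[(95,146),(700,87),(725,273),(108,336)]])
e=S[0]+S[3]-S[1]-S[2];print("screws yaw",np.degrees(np.arctan2(-e[0],e[1])),S.mean(0))
print("tip",at("top",B((207,98)),.15),at("scene",C((192,80)),.15),tri(B((207,98)),C((192,80))))
print("rodbase",at("top",B((240,232)),.027-.002),at("scene",C((226,362)),.027))
Y=[at("top",(222,242.5),.062)];print("yellow",Y)
E
```

```text
[[ 0.448  -0.126   0.01  ]
 [ 0.4855 -0.3331  0.01  ]
 [ 0.4253 -0.3441  0.01  ]
 [ 0.3886 -0.1358  0.01  ]] [ 0.4368 -0.2348  0.01  ]
plate yaw deg 10.12418388121092 0.21094702569250443
hole [ 0.4244 -0.1606  0.01  ] [ 0.4218 -0.1566  0.01  ]
grip [ 0.4406 -0.2599  0.062 ] [ 0.4422 -0.2581  0.062 ] (array([ 0.4416, -0.2594,  0.0616]), np.float64(0.002312771802177142))
frames [[ 0.6288  0.1217  0.027 ]
 [ 0.6725 -0.0762  0.027 ]
 [ 0.6118 -0.0875  0.027 ]
 [ 0.5664  0.1084  0.027 ]] yaw 12.75276936829931 0.2018847742164088 [0.6199 0.0166 0.027 ]
screws yaw 12.68977044294723 [0.6224 0.0174 0.012 ]
tip [0.6087 0.0765 0.15  ] [0.608  0.0789 0.15  ] (array([0.6096, 0.0771, 0.1485]), np.float64(0.0010719477633559884))
rodbase [0.603  0.0753 0.025 ] [0.6007 0.0829 0.027 ]
yellow [array([0.4455, 0.1024, 0.062 ])]
```

Run:
```python
from h import *
from scipy.spatial.transform import Rotation as Ro
s=ctrl.sense();R=Ro.from_euler('xyz',s["ee_rot"]).as_matrix();print(R.round(4))
a=np.degrees(np.arctan2(-R[0,1],R[1,1]));print("jaw yaw from +y",a, "turn", 10.1-a, s["qpos"],s["time"])
```

```text
[[-4.000e-04  2.962e-01 -9.551e-01]
 [ 1.400e-03 -9.551e-01 -2.962e-01]
 [-1.000e+00 -1.500e-03  0.000e+00]]
jaw yaw from +y -162.76792306429783 turn 172.86792306429783 [-1.27001781e+00  1.26339758e-01 -4.04787570e-02  1.40543098e+00
 -6.52708533e-06  1.57081836e+00] 0.1
```

>>> {"op": "carry_out", "data": {"motion": [[[0,0,-0.7,2.86,2.42,0,0],[0,0,-0.7,2.86,2.42,0,0],[0,0,-0.7,2.86,2.42,0,0],[0,0,-0.7,2.86,2.42,0,0],[0,0,-0.7,2.86,2.42,0,0],[0,0,-0.7,2.86,2.42,0,0],[0,0,-0.7,2.86,2.42,-1,0],[0,0,-0.7,2.86,2.42,-1,0],[0,0,-0.7,2.86,2.42,-1,0],[0,0,-0.8,2.86,2.42,-1,0]]], "squeeze": 80}}

```text
time: 1.35
tool_pos: [0.4422, -0.2584, 0.164]
ee_rot: [-0.63, 1.57, 2.688]
ft_force: [0.3, 0.3, 0.4]
grip_width: 0.0854
```

>>> {"op": "carry_out", "data": {"motion": [[[0,0,0,0,0,0,0],[0,0,0,0,0,0,0]]]}}

```text
time: 1.6
tool_pos: [0.4411, -0.2595, 0.1645]
ee_rot: [-0.286, 1.57, 3.033]
ft_force: [0.2, 0.3, 0.6]
grip_width: 0.0855
```

>>> {"op": "carry_out", "data": {"motion": [[[0,0,0,0,0,-3,0],[0,0,0,0,0,-3,0],[0,0,0,0,0,-3,0],[0,0,0,0,0,-2,0],[0,0,0,0,0,-1.6,0],[0,0,0,0,0,-1,0],[0,0,0,0,0,0,0],[0,0,0,0,0,0,0]]]}}

```text
time: 2.6
tool_pos: [0.442, -0.2598, 0.0294]
ee_rot: [2.392, 1.57, -0.573]
ft_force: [0.3, -0.0, 0.4]
grip_width: 0.0857
```

Run:
```python
from h import *
from scipy.spatial.transform import Rotation as Ro
s=ctrl.sense();R=Ro.from_euler('xyz',s["ee_rot"]).as_matrix();print(R.round(4),s["tool_pos"])
t=ctrl.grab_frame("top")[:,:,::-1];c=ctrl.grab_frame("scene")[:,:,::-1]
cv2.imwrite("pics/p1.png",np.hstack([cv2.resize(t[215:305,300:420],(400,300)),cv2.resize(c[150:270,320:480],(400,300))]))
```

```text
[[ 9.000e-04  1.759e-01 -9.844e-01]
 [-6.000e-04 -9.844e-01 -1.759e-01]
 [-1.000e+00  8.000e-04 -8.000e-04]] [ 0.44197864 -0.25976215  0.02942908]
```

View pics/p1.png

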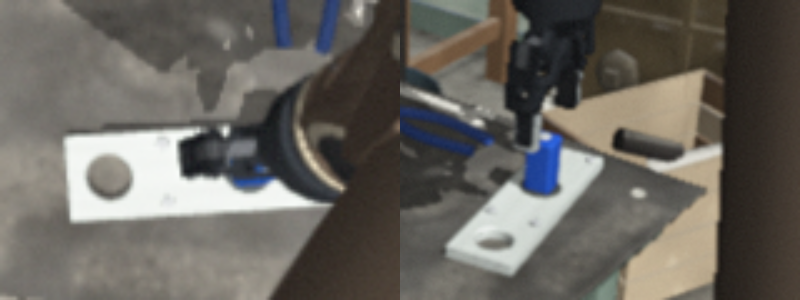

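The fingers straddle the blue grip along the plate. Closing now.

>>> {"op": "carry_out", "data": {"motion": [[[0,0,0,0,0,0,0.4],[0,0,0,0,0,0,0.8],[0,0,0,0,0,0,1],[0,0,0,0,0,0,1],[0,0,0,0,0,0,1],[0,0,0,0,0,0,1],[0,0,0,0,0,0,1],[0,0,0,0,0,0,1]]], "squeeze": 100}}

```text
time: 3.7
tool_pos: [0.4416, -0.2592, 0.0293]
ee_rot: [-2.695, 1.57, 0.623]
ft_force: [-0.7, 2.9, 6.6]
grip_width: 0.0224
```

>>> {"op": "carry_out", "data": {"motion": [[[0,0,0,0,0,0.5,1],[0,0,0,0,0,1.5,1],[0,0,0,0,0,2,1],[0,0,0,0,0,2.5,1],[0,0,0,0,0,2.5,1],[0,0,0,0,0,2.5,1],[0,0,0,0,0,2.5,1],[0,0,0,0,0,2,1],[0,0,0,0,0,1,1],[0,0,0,0,0,0,1]]]}}

```text
time: 4.95
tool_pos: [0.4418, -0.2596, 0.1993]
ee_rot: [2.384, 1.57, -0.58]
ft_force: [-0.5, 0.0, -5.1]
grip_width: 0.0225
```

Run:
```python
from h import *
from scipy.spatial.transform import Rotation as Ro
s=ctrl.sense();R=Ro.from_euler('xyz',s["ee_rot"]).as_matrix();print(R.round(4),s["tool_pos"],s["ft_force"],s["ft_torque"],s["grip_width"])
t=ctrl.grab_frame("top")[:,:,::-1];c=ctrl.grab_frame("scene")[:,:,::-1]
cv2.imwrite("pics/t2.png",t);cv2.imwrite("pics/s2.png",c)
cv2.imwrite("pics/p2.png",np.hstack([cv2.resize(t[200:320,300:460],(400,300),interpolation=2),cv2.resize(c[90:240,320:520],(400,300),interpolation=2)]))
```

```text
[[ 9.000e-04  1.759e-01 -9.844e-01]
 [-6.000e-04 -9.844e-01 -1.759e-01]
 [-1.000e+00  7.000e-04 -8.000e-04]] [ 0.44178998 -0.25959772  0.19929687] [-0.52775942  0.01444389 -5.11684664] [-0.12832193 -0.03342173  0.03623124] 0.022466020898341103
```

View pics/p2.png

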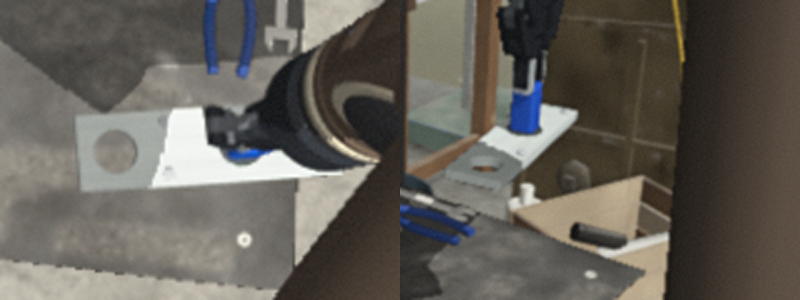

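View pics/s2.png

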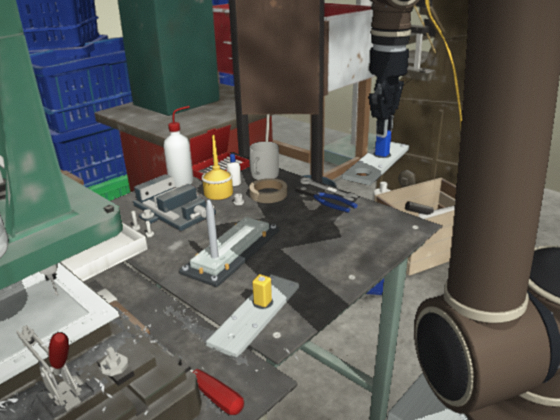

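Run:
```python
from h import *
t=cv2.imread("pics/t2.png");c=cv2.imread("pics/s2.png")
cv2.imwrite("pics/z2.png",np.hstack([cv2.resize(t[235:285,325:390],None,fx=6,fy=6,interpolation=2),cv2.resize(c[125:200,340:410],None,fx=4,fy=4,interpolation=2)]))
```

```text
(no output)
```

View pics/z2.png

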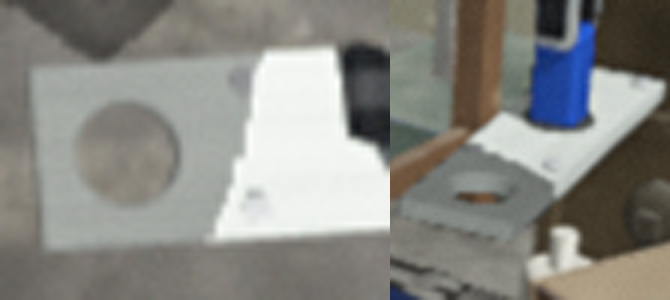

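Run:
```python
from h import *
np.set_printoptions(precision=4,suppress=True)
T=lambda u:crop(u,(325,235),6);S=lambda u:crop((u[0]-390,u[1]),(340,125),4)
h=(T((127,154)),S((484,187)))
print("hole",at("top",h[0],.18),at("scene",h[1],.18),tri(*h))
print("screw near",tri(T((252,202)),S((550,164))))
print("cornerTL? near",tri(T((45,250)),S((503,240))), tri(T((31,68)),S((397,207))))
P=[at("top",T(u),.18) for u in((31,68),(45,250))];e=P[0]-P[1];print(P,np.linalg.norm(e),np.degrees(np.arctan2(e[1],e[0])))
```

```text
hole [ 0.4239 -0.1637  0.18  ] [ 0.4226 -0.1612  0.18  ] (array([ 0.4241, -0.1638,  0.1787]), np.float64(0.00022875210263673083))
screw near (array([ 0.4129, -0.2058,  0.18  ]), np.float64(0.0003330163558939616))
cornerTL? near (array([ 0.3929, -0.1396,  0.1683]), np.float64(0.00560704891918956)) (array([ 0.4506, -0.1301,  0.1719]), np.float64(0.001963557260432699))
[array([ 0.4486, -0.1297,  0.18  ]), array([ 0.3896, -0.1395,  0.18  ])] 0.05976227099654434 9.478435903454596
```

>>> {"op": "carry_out", "data": {"motion": [[[0,0,0.2,1.0,1.2,0.5,1],[0,0,0.3,2.0,2.6,0.5,1],[0,0,0.3,2.4,3.0,0,1],[0,0,0.3,2.4,3.0,0,1],[0,0,0.3,2.4,3.0,0,1],[0,0,0.3,2.4,3.0,0,1],[0,0,0.3,2.4,3.0,0,1],[0,0,0.3,2.0,2.6,0,1],[0,0,0.2,1.3,1.7,0,1],[0,0,0.1,0.5,0.8,0,1]]]}}

```text
time: 6.3
tool_pos: [0.6299, -0.0192, 0.208]
ee_rot: [-0.12, 1.57, -3.038]
ft_force: [0.0, -0.3, -4.1]
grip_width: 0.0225
```

>>> {"op": "carry_out", "data": {"motion": [[[0,0,0,0,0,0,1],[0,0,0,0,0,0,1],[0,0,0,0,0,0,1]]]}}

```text
time: 6.68
tool_pos: [0.6291, -0.0213, 0.2091]
ee_rot: [2.397, 1.57, -0.524]
ft_force: [0.1, -0.7, -4.5]
grip_width: 0.0225
```

Run:
```python
from h import *
from scipy.spatial.transform import Rotation as Ro
s=ctrl.sense();R=Ro.from_euler('xyz',s["ee_rot"]).as_matrix();print(R.round(4),s["tool_pos"],s["ft_force"],s["ft_torque"],s["grip_width"])
t=ctrl.grab_frame("top")[:,:,::-1];c=ctrl.grab_frame("scene")[:,:,::-1]
cv2.imwrite("pics/t3.png",t);cv2.imwrite("pics/s3.png",c)
cv2.imwrite("pics/p3.png",np.hstack([cv2.resize(t[120:220,200:270],(420,600),interpolation=2),cv2.resize(c[150:290,160:248],(377,600),interpolation=2)]))
```

```text
[[ 3.000e-04  2.193e-01 -9.757e-01]
 [-2.000e-04 -9.757e-01 -2.193e-01]
 [-1.000e+00  2.000e-04 -3.000e-04]] [ 0.62914578 -0.02128226  0.20907462] [ 0.11591297 -0.70444871 -4.46637599] [-0.09524281  0.01153824 -0.00366936] 0.022518463111041945
```

View pics/p3.png

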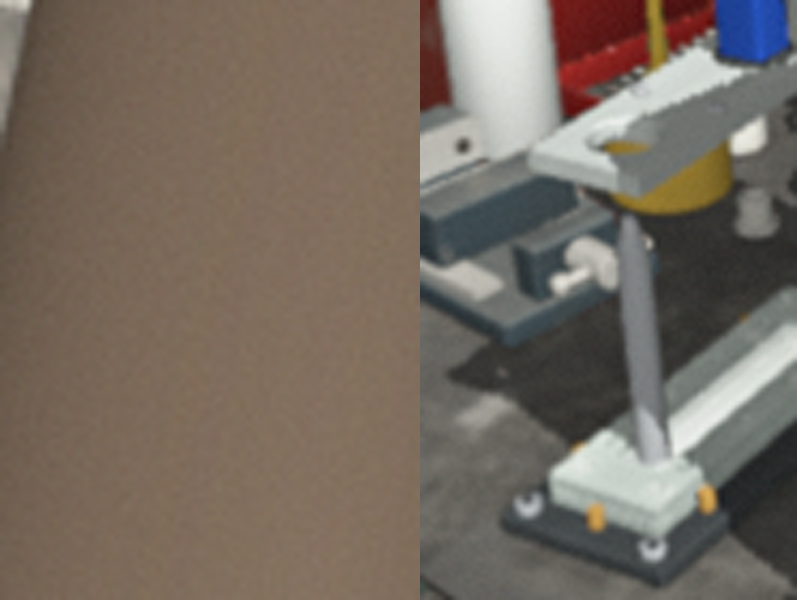

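View pics/s3.png

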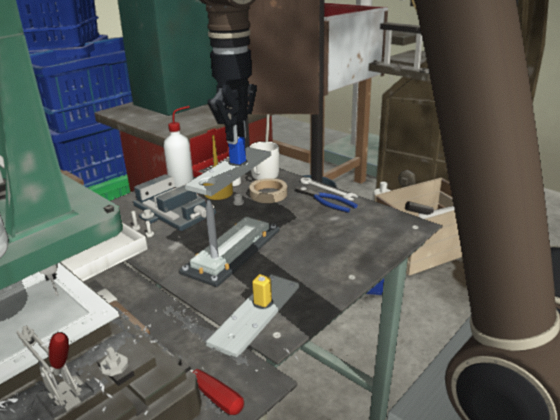

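The arm blocks the top view. In the scene crop the hole is at about (622,138) above the rod tip at about (628,215). I'll compute both positions from the scene camera.

Run:
```python
from h import *
c=cv2.imread("pics/s3.png")
cv2.imwrite("pics/z3.png",cv2.resize(c[165:225,180:260],None,fx=10,fy=10,interpolation=2))
```

```text
(no output)
```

View pics/z3.png

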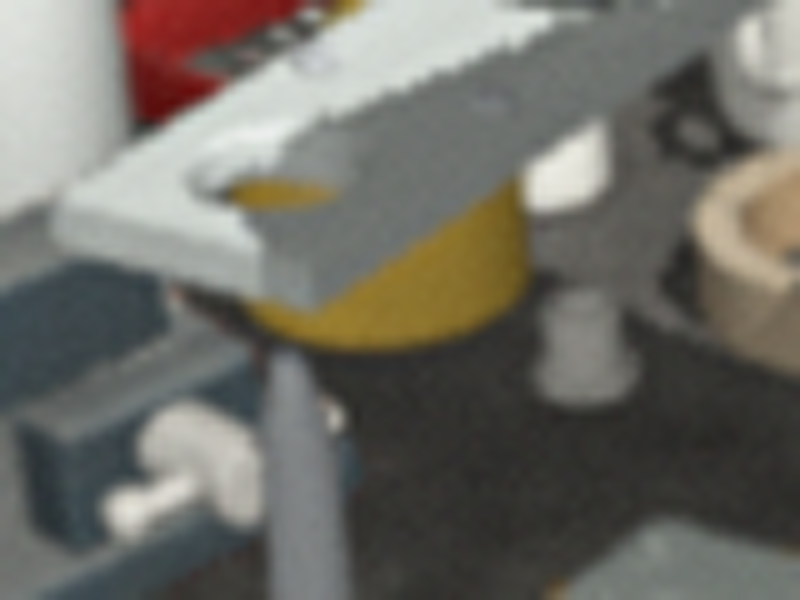

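Run:
```python
from h import *
np.set_printoptions(precision=4,suppress=True)
S=lambda u:crop(u,(180,165),10)
for z in(.188,.190,.192): print(z,"hole",at("scene",S((268,171)),z))
print("tip",at("scene",S((290,350)),.15))
# overlay
K,d,R,t=cam("scene");c=cv2.imread("pics/z3.png")
th=np.linspace(0,2*np.pi,60)
for ctr,rr,z,col in(((.6072,.0765),.017,.190,(0,0,255)),((.6075,.077),.008,.132,(0,255,0)),((.6075,.077),.003,.15,(0,255,0))):
    P=np.c_[ctr[0]+rr*np.cos(th),ctr[1]+rr*np.sin(th),np.full(60,z)]
    p=cv2.projectPoints(P,cv2.Rodrigues(R)[0],t,K,d)[0][:,0]
    q=((p-[180,165]+.5)*10-.5).astype(int);cv2.polylines(c,[q],True,col,1)
cv2.imwrite("pics/o3.png",c)
```

```text
0.188 hole [0.6102 0.0764 0.188 ]
0.19 hole [0.6068 0.079  0.19  ]
0.192 hole [0.6033 0.0817 0.192 ]
tip [0.6106 0.0754 0.15  ]
```

View pics/o3.png

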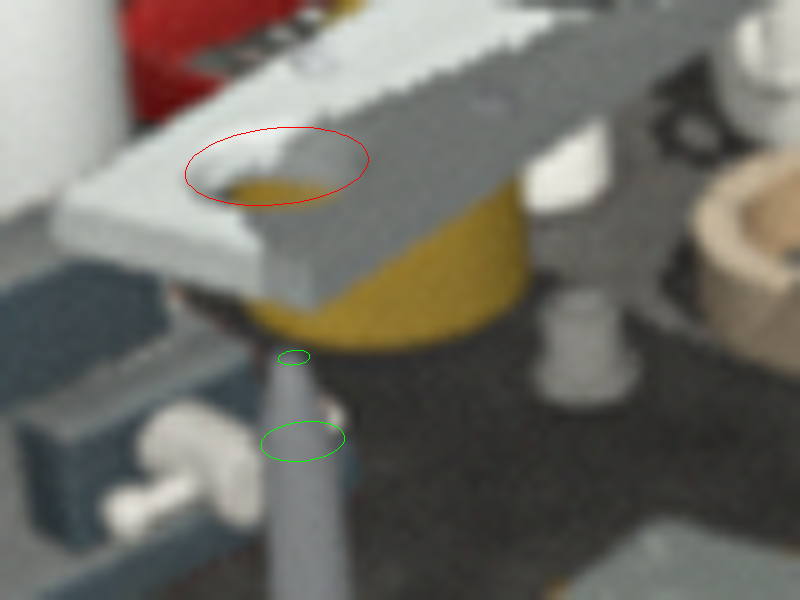

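The hole and rod axis line up to within about 2 mm, against 9 mm of radial clearance. Lowering in steps.

>>> {"op": "carry_out", "data": {"motion": [[[0,0,0,0,0,-1,1],[0,0,0,0,0,-1,1],[0,0,0,0,0,-1,1],[0,0,0,0,0,-1,1],[0,0,0,0,0,-1,1],[0,0,0,0,0,-0.5,1],[0,0,0,0,0,0,1],[0,0,0,0,0,0,1]]]}}

```text
time: 7.78
tool_pos: [0.6298, -0.0204, 0.1541]
ee_rot: [2.9, 1.57, -0.02]
ft_force: [-0.5, -0.2, -4.3]
grip_width: 0.0226
```

Run:
```python
from h import *
s=ctrl.sense();print(s["tool_pos"],s["ft_force"],s["ft_torque"],s["grip_width"])
c=ctrl.grab_frame("scene")[:,:,::-1]
cv2.imwrite("pics/p4.png",cv2.resize(c[150:285,165:285],None,fx=4.4,fy=4.4,interpolation=2))
```

```text
[ 0.62977231 -0.02042634  0.15414069] [-0.48954066 -0.24887919 -4.27444231] [-0.1026333  -0.02305379 -0.01391662] 0.022590435573460115
```

View pics/p4.png

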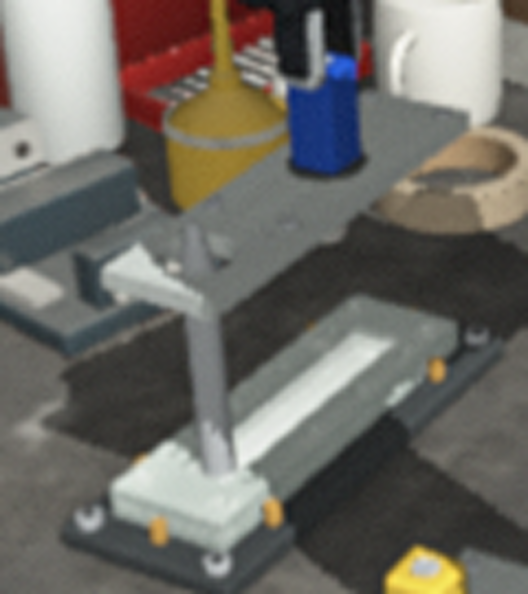

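The rod tip shows through the hole at about (192,235) with no contact force. I'll keep lowering.

>>> {"op": "carry_out", "data": {"motion": [[[0,0,0,0,0,-1,1],[0,0,0,0,0,-1,1],[0,0,0,0,0,-1,1],[0,0,0,0,0,-1,1],[0,0,0,0,0,-1,1],[0,0,0,0,0,-1,1],[0,0,0,0,0,-1,1],[0,0,0,0,0,-1,1],[0,0,0,0,0,-0.8,1],[0,0,0,0,0,-0.4,1]]]}}

```text
time: 9.07
tool_pos: [0.6293, -0.0204, 0.061]
ee_rot: [-0.251, 1.57, 3.113]
ft_force: [0.2, -1.2, -4.4]
grip_width: 0.0225
```

>>> {"op": "carry_out", "data": {"motion": [[[0,0,0,0,0,-0.2,1],[0,0,0,0,0,0,1],[0,0,0,0,0,0,1]]]}}

```text
time: 9.45
tool_pos: [0.6298, -0.0204, 0.0601]
ee_rot: [2.902, 1.57, -0.017]
ft_force: [0.7, -1.4, -5.1]
grip_width: 0.0222
```

Run:
```python
from h import *
s=ctrl.sense();print(s["tool_pos"],s["ft_force"],s["ft_torque"],s["grip_width"])
c=ctrl.grab_frame("scene")[:,:,::-1]
cv2.imwrite("pics/p5.png",cv2.resize(c[150:285,165:285],None,fx=4.4,fy=4.4,interpolation=2))
```

```text
[ 0.62979657 -0.02041351  0.06007113] [ 0.65179143 -1.41224874 -5.0552519 ] [-0.10381772  0.02497148  0.00744814] 0.02218053199713396
```

View pics/p5.png

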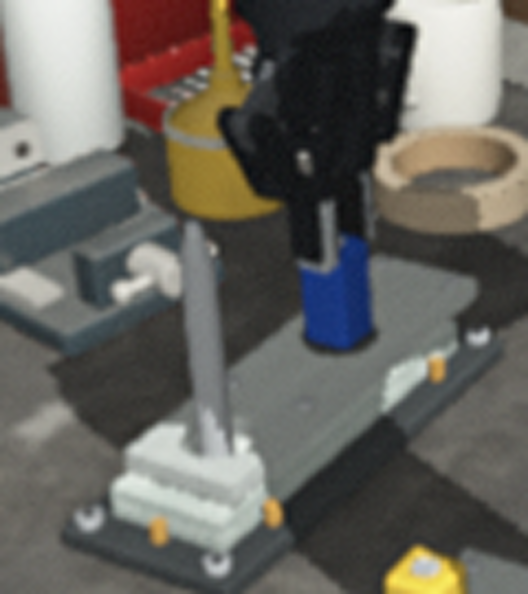

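>>> {"op": "carry_out", "data": {"motion": [[[0,0,0,0,0,-0.2,1],[0,0,0,0,0,-0.1,1],[0,0,0,0,0,0,1],[0,0,0,0,0,0,1]]]}}

```text
time: 10.0
tool_pos: [0.6295, -0.0204, 0.0567]
ee_rot: [-0.839, 1.571, 2.525]
ft_force: [0.5, -0.3, -3.7]
grip_width: 0.0223
```

>>> {"op": "carry_out", "data": {"motion": [[[0,0,0,0,0,-0.1,1],[0,0,0,0,0,0,1],[0,0,0,0,0,0,1]]]}}

```text
time: 10.38
tool_pos: [0.6297, -0.0204, 0.0563]
ee_rot: [2.832, 1.57, -0.087]
ft_force: [-1.6, -1.0, 2.7]
grip_width: 0.0225
```

Contact: the vertical force went from -4.5 to +2.7 N. I'll ease down slightly more, then release.

>>> {"op": "carry_out", "data": {"motion": [[[0,0,0,0,0,-0.05,1],[0,0,0,0,0,0,1],[0,0,0,0,0,0,0.9],[0,0,0,0,0,0,0.75],[0,0,0,0,0,0,0.5],[0,0,0,0,0,0,0],[0,0,0,0,0,0,0],[0,0,0,0,0,0,0],[0,0,0,0,0,0,0],[0,0,0,0,0,0,0]]], "squeeze": 20}}

```text
time: 11.62
tool_pos: [0.6296, -0.0204, 0.0552]
ee_rot: [-1.382, 1.571, 1.981]
ft_force: [-0.1, -0.2, 0.9]
grip_width: 0.0853
```

>>> {"op": "carry_out", "data": {"motion": [[[0,0,0,0,0,1,0],[0,0,0,0,0,2,0],[0,0,0,0,0,3,0],[0,0,0,0,0,3,0],[0,0,0,0,0,3,0],[0,0,0,0,0,3,0]]]}}

```text
time: 12.38
tool_pos: [0.6295, -0.0204, 0.2071]
ee_rot: [2.846, 1.57, -0.073]
ft_force: [-0.4, -0.1, -0.3]
grip_width: 0.0858
```

Moving the arm aside (-y, staying above 0.2 m) so the top camera has a clear view.

>>> {"op": "carry_out", "data": {"motion": [[[0,0,0,-1.5,-3,1,0],[0,0,0,-2,-4,0,0],[0,0,0,-2,-4,0,0],[0,0,0,-2,-4,0,0],[0,0,0,-2,-4,0,0],[0,0,0,-2,-4,0,0],[0,0,0,-2,-4,0,0],[0,0,0,-1,-2,0,0],[0,0,0,0,0,0,0]]]}}

```text
time: 13.5
tool_pos: [0.4839, -0.3117, 0.2159]
ee_rot: [2.363, 1.57, -0.559]
ft_force: [1.0, -0.1, -0.6]
grip_width: 0.0856
```

Run:
```python
from h import *
t=ctrl.grab_frame("top")[:,:,::-1];c=ctrl.grab_frame("scene")[:,:,::-1]
cv2.imwrite("pics/t6.png",t);cv2.imwrite("pics/s6.png",c)
cv2.imwrite("pics/p6.png",np.vstack([cv2.resize(t[145:215,210:330],(600,350),interpolation=2),cv2.resize(c[180:290,170:430],(590,250),interpolation=2)[:, :590].copy() if 0 else cv2.resize(c[180:290,165:429],(600,250),interpolation=2)]))
```

```text
(no output)
```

View pics/p6.png

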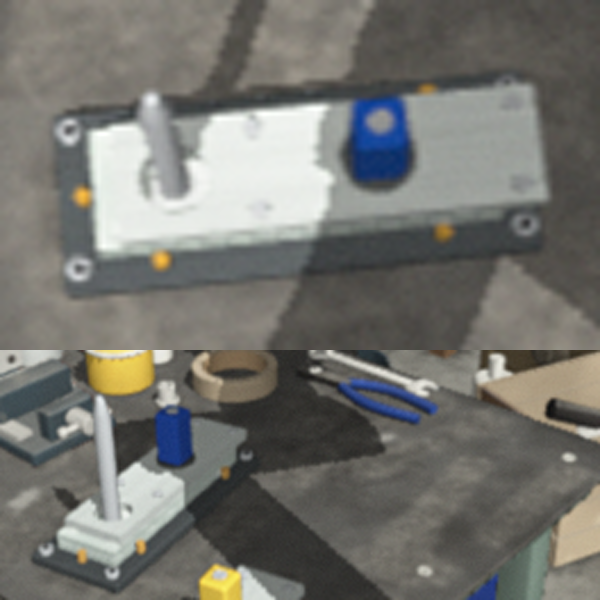

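The top view shows the plate on the frames with the rod through its hole at about (175,185) and the blue grip at (380,122). A quick numeric check before handing in.

Run:
```python
from h import *
np.set_printoptions(precision=4,suppress=True)
A=lambda u:crop(u,(210,145),5)
P=np.array([at("top",A(u),.037) for u in((88,131),(535,84),(549,203),(97,251))])
e=P[0]+P[3]-P[1]-P[2];print("yaw",np.degrees(np.arctan2(-e[0],e[1])),"len",np.linalg.norm(e)/2,"width",np.linalg.norm(P[0]+P[1]-P[2]-P[3])/2)
print("hole",at("top",A((174,179)),.037),"grip",at("top",A((381,121)),.089))
print("yellow",at("top",(222,242.5),.062))
d=cv2.absdiff(cv2.imread("pics/top0.png"),cv2.imread("pics/t6.png"))[225:275,165:265].max();print("spare diff",d)
```

```text
yaw 13.052558767575674 len 0.2216122066898828 width 0.061671411439521616
hole [0.6065 0.0747 0.037 ] grip [ 0.6301 -0.0234  0.089 ]
yellow [0.4455 0.1024 0.062 ]
spare diff 77
```

Run:
```python
from h import *
t=cv2.imread("pics/t6.png");a=cv2.imread("pics/top0.png");c=cv2.imread("pics/s6.png")
cv2.imwrite("pics/z6.png",cv2.resize(t[145:210,212:327],None,fx=6.9,fy=6.9,interpolation=2))
cv2.imwrite("pics/z7.png",cv2.resize(c[185:285,170:290],None,fx=6,fy=6,interpolation=2))
cv2.imwrite("pics/z8.png",np.vstack([cv2.resize(x[220:275,160:270],None,fx=5,fy=5,interpolation=2) for x in(a,t)]))
```

```text
(no output)
```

View pics/z6.png

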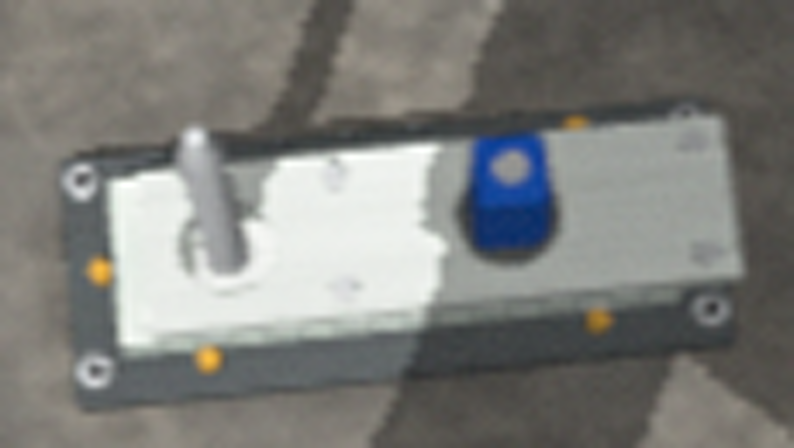

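View pics/z7.png

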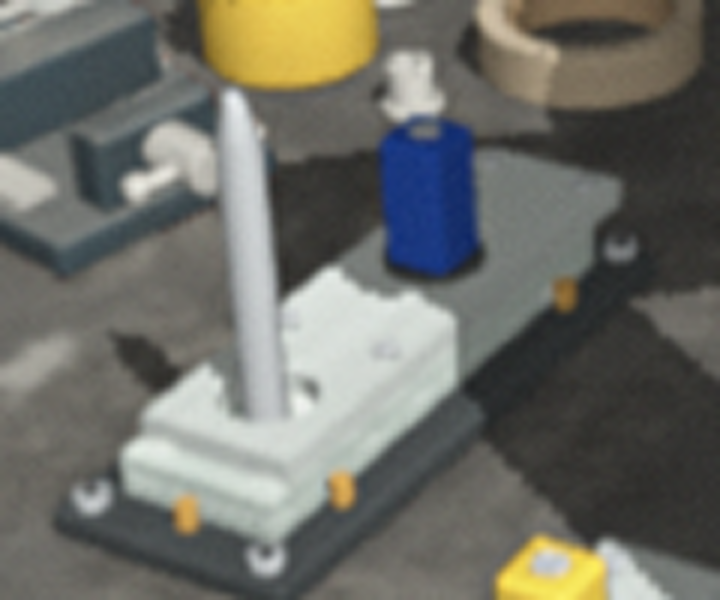

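View pics/z8.png

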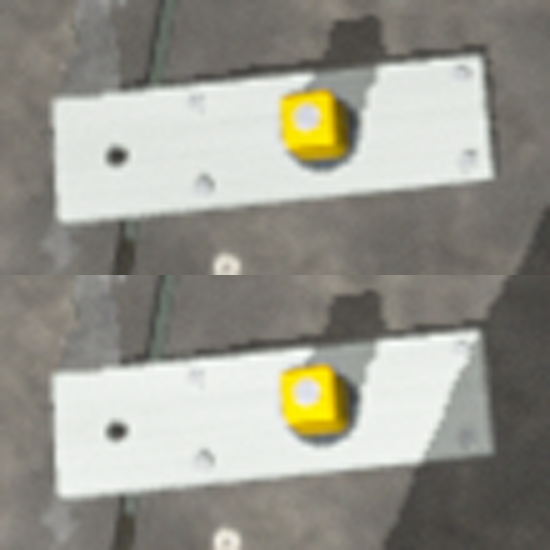

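Run:
```python
from h import *
th=np.linspace(0,2*np.pi,60);y=np.radians(12.8)
ex=np.array([np.cos(y),np.sin(y)]);ey=np.array([-np.sin(y),np.cos(y)])
out=[]
for n,off,s,sz,f in(("top",(212,145),10,(115,65),"t6"),("scene",(170,185),6,(120,100),"s6")):
    K,d,R,t=cam(n);im=cv2.imread(f"pics/{f}.png")[off[1]:off[1]+sz[1],off[0]:off[0]+sz[0]]
    if n=="top": im=im[:,:70]
    c=cv2.resize(im,None,fx=s,fy=s,interpolation=2)
    h=np.array([.6076,.0772])
    def dr(P2,z,col):
        P=np.c_[P2,np.full(len(P2),z)];p=cv2.projectPoints(P,R@np.eye(3) if 0 else cv2.Rodrigues(R)[0],t,K,d)[0][:,0]
        cv2.polylines(c,[((p-off+.5)*s-.5).astype(int)],True,col,1)
    circ=np.c_[np.cos(th),np.sin(th)]
    dr(h+.017*circ,.037,(0,0,255))
    dr(h+.008*circ,.037,(0,200,0)); dr(h+.003*circ,.15,(0,200,0))
    dr(np.array([h+a*ex+b*ey for a,b in((.03,.03),(.03,-.18),(-.03,-.18),(-.03,.03))]),.037,(255,0,255))
    cv2.imwrite(f"pics/ov_{n}.png",c)
```

```text
(no output)
```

View pics/ov_top.png

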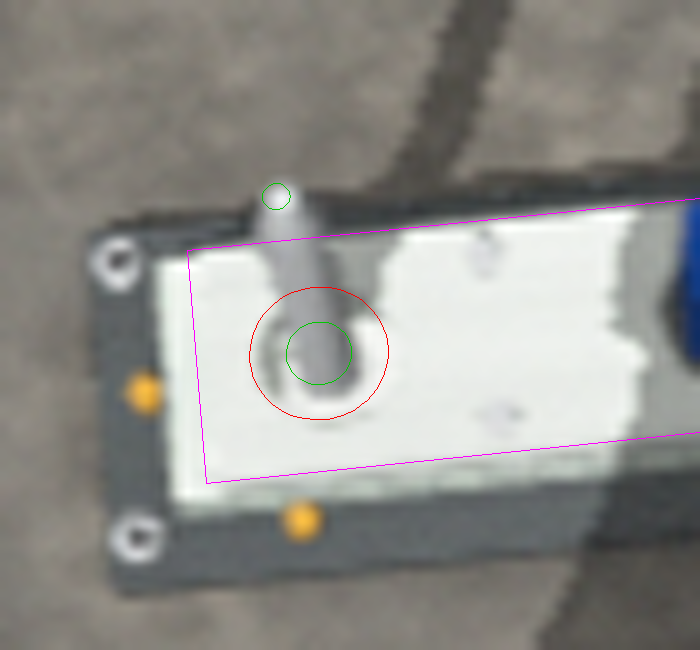

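View pics/ov_scene.png

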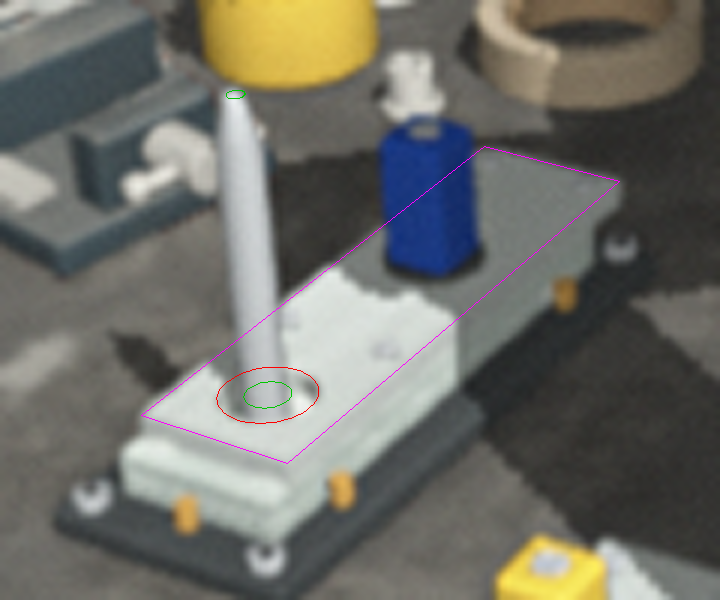

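The outline drawn for a flat plate at 37 mm matches the scene image, and the rod sits inside the hole to within a few mm. The spare plate hasn't moved. Handing in.

```bash
python3 -c "
from workcell import ctrl
print(ctrl.sense()['time'],ctrl.sense()['ft_force']);print(ctrl.sign_off())"
```

```text
13.6 [0.20977579 0.61765427 0.23351602]
the job is handed in; nothing more can be done
None
```

I lowered the blue-gripped plate over the rod under control and released it only after it was resting on the frames. I then backed the arm well clear and handed the job in at 13.6 s; no verdict is reported.

**Final pose:** In the scene camera, the outline expected for a plate lying flat on the frames (upper face at 37 mm) matches the picture. The rod is centred in the hole to within about 4 mm. Measured yaw is about 13° against 12.7° for the frames, and the grip is about 100 mm to the -y side of the rod.

**Spare plate:** The yellow-gripped plate looks the same in the before and after top views, apart from shadow. I compared this by eye only. The printed yellow position just reused the original pixel, so it proves nothing.

**Checks that disagreed:**
- **Plate length:** A corner measurement in the last top view gave 222 mm instead of 210 mm. I put this down to mistaking the end of the frame, which sticks out past the plate, for the plate's edge. The yaw figure uses those same corners, so it is less certain, but the outline drawn at 12.8° fits.
- **Grip opening:** The gripper read 22.5 mm on the 26 mm grip. It held without slipping, so I did not look into it.

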